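# Shut the test-case tray and bar it

## Task

Push the open tray of the grey test case fully shut with the fingertips, gently enough that the two capacitors standing loose in it stay upright, and then push the steel bar round on its pivot until it lies straight across the closed tray front. Only push, from the outside: grip, hook or lift nothing, do not touch the capacitors, and leave the multimeter, screwdriver and heat sink where they lie.

Things in the scene. Friction and masses are not known exactly. Their poses are not given: they have to be found in the camera images.
- case: Grey sheet-steel bench test case, fixed to the bench, 240 wide x 270 deep x 94 mm high, clear roof. Origin: on the bench at the middle of its front edge; x points into the case (the way the tray is pushed), y to its left (as seen by the robot), z up. At its front left corner a dark bracket (x -40 to 45, y 121 to 151, up to z 33 mm) carries the steel bar's pivot post (up to z 75 mm).
- tray (a joint): How far the tray stands out of the case along the case's -x, in m: 0 = fully shut, starts at 0.09 to 0.15. Slides with about 2 N of friction and some damping, stays where it is left. Its front is a flat aluminium panel 230 wide, 8 thick, from 8 to 90 mm above the bench, outer face 8 mm in front of the case when shut; behind it is a shallow open tray 200 mm wide, 210 long, floor 14 mm above the bench. The inner side of the panel (towards the case) must not be pressed.
- tray_front (a point): Centre of the outer face of the tray's front panel, 49 mm above the bench; moves with the tray. Axes as the case's.
- bar (a joint): Angle of the steel bar about its upright pivot, rad: 0 = straight across the tray front (pointing to the case's -y), 1.57 = pointing straight out from the case (to its -x), more = swung farther aside; starts at 1.7 to 2.3, range 0 to 2.7. Stiff pivot (about 0.06 N m), stays where it is left. Its inner side (the one that looks at the tray when it lies across) must not be pressed.
- bar_pivot (a point): Point on the bar's pivot axis at the bar's mid-height (58 mm above the bench); 30 mm in front of the case's front edge and 137 mm to the left of its middle. Its axes turn with the bar: -y points along the bar to its end, -x out of the bar's outer side (the side to push).
- bar_end (a point): The free end of the bar, 170 mm from the pivot, at mid-height. The bar is 12 mm thick (6 mm either side of the pivot-to-end line) and 26 mm high, from 45 to 71 mm above the bench.
- cap_a: Black can capacitor 25 mm across, 60 high, about 45 g (varies), standing loose on the tray floor on the right; origin at the centre of its foot.
- cap_b: Same, on the left of the tray.
- meter: Grey handheld multimeter lying right of the case, 150 x 75 x 35 mm, origin at the centre of its underside, x along its length.
- driver: Screwdriver lying on the bench in front and to the right of the case, roughly crosswise, handle to the right; about 200 mm long, 26 mm high, its length along its own x, origin under its middle.
- heatsink: Finned aluminium heat sink on the bench to the left of the case, 80 x 60 x 38 mm, origin at the centre of its underside.
Mind the look-alikes: they are no part of the job. Leave any red look-alike of the cap_a alone.

How it is judged:
By the outcome, as a careful person would: the job done as asked, in the order asked, and still so for the second after the job is handed in, with the robot touching nothing.
It also fails if it takes over 64 s, if anything falls off the work surface, if the arm or the gripper's body presses on something with over 40 N, if the wrist force passes 120 N, or if a joint passes its speed limit or range.

## Robot

A 6-joint arm with a two-finger parallel gripper is mounted at the origin on the work surface. World frame = base frame: x ahead of the robot, y to its left, z up, the work surface at z = 0. Lengths are in m, angles in rad, forces in N, time in s.
With the tool pointing down it reaches from about 0.25 to 0.725 m from the base axis. Payload 4 kg.
Tool frame: the origin (TCP) lies on the front face of the gripper's body, between the roots of the fingers; the fingertips stand 73 mm ahead of it and the grasp point (between the pads) lies 54 mm ahead of it; z points along the fingers, y is the line along which they close (so a half turn about z gives the same grasp; the last joint's range is limited). The gripper opens to 85 mm and grips with 20 to 120 N. Pads are 22 mm wide; open, the fingers measure 114 mm over their backs; the gripper's body (76 mm by 85 mm) begins 54 mm behind the grasp point. The pads swing forward as they close: fully open they stand 13 mm farther back than shut.
Start: joints at [0, 0.241, 0.005, 1.335, 0, 1.571], TCP at [0.5, -0, 0.304] pointing down, gripper open.
Joint ranges: [-2.72, 2.72], [-1.05, 1.87], [-1.09, 1.28], [-1.99, 2.15], [-1.42, 1.44], [-3.14, 3.14]. Speed limits (rad/s): [2.79, 2.79, 3.14, 3.14, 3.14, 3.14].

## Interface

Orientations are given as a unit quaternion [x, y, z, w].
In Python, from workcell import bot gives the robot as it stands. The module is installed in compiled form; this text tells all that it offers.
- The arm moves only by the tool step_arm, never from a script. Its argument "rows" is a list of rows, each a list of 2 entries, a list of its own where there are three numbers: the shift along the tool's x, y, z in mm, then the turn about the tool's z in degrees. A call has 1 to 12 rows; each row is the pose to reach, as a shift and turn from the pose commanded when the call began, along the tool's axes at that moment; what a row does not reach only later rows make up. A row lasts 1/8 s, in which the tool goes at most 62.5 mm and 10.7 degrees, less where a joint would pass 70% of its speed; a pose out of reach is approached as far as the arm can. A call with a gripper value outside its range is refused whole. "claw" is the gripper's target within -1 to 1 (shut at 1, half-way at 0, fully open at -1), set as the call begins (left out, the last holds). The fingers move at their own pace and stop on an object; the grip force is fixed at half the most. Time passes only in rows, so rows that repeat a pose let the fingers close. It gives the time, the measured TCP pose, the force, the opening and the grip force at its end, in the units of the state.
- bot.get_obs(): the state, without advancing time (a new reading comes with each control period).
- bot.camera(name): name is "scene" or "side" or "wrist"; returns (picture, depth): 420x560x3 uint8, red, green, blue; 420x560 float32, m along the optical axis (not along the pixel's ray), 0 where there is no reading.
- bot.camera_params(name): a dict with "fx", "fy", "cx", "cy" (pixels), "pose" (4x4, takes a point from camera to world coordinates). Camera axes: x right, y up, looking along -z (the intrinsics and any distortion apply to the point x, -y, -z); pixel columns grow to the right and rows downward; lengths in m; the calibration is good to about 2 mm. A picture is of the moment at which its call begins: read the wrist's pose just before it. camera_params takes no time and is no camera call; for the wrist camera it gives the pose at the moment of the call.
- bot.job_done(): hands the job in; it is judged then, once.
Trained networks look in the newest picture that a camera, given by its name, has taken for a name from the list of things; names that differ only in an ending like _2 or _b are one class to them, and where a whole thing is asked for, a point or a joint stands for the part that bears it (a point fixed in the world has none). Each returns a list of dicts, best first, with "score" (0 to 1); they miss things now and then, are a little off and sometimes report something else, mostly with a low value. They report only what shows in the picture. A call takes as long as a camera call. They do not tell look-alikes from the thing itself.
- bot.trace(target, camera): "pixels" (420x560 bool, what is visible of it) and "uv" ([column, row] in pixels, amid what is visible of it).
The state is a dict: "clock": time; "joint_pos": joint angles; "joint_vel": joint speeds; "tau": joint torques, N m; "eef_pos": TCP position; "tool_rot": TCP orientation; "ft_force": force on the tool from outside, world axes, zero at the start; "ft_torque": the same for the moment, N m; "grip_width": finger opening in m; "grasp_force": force on a finger pad.
Only numpy, scipy, OpenCV 4.12 (cv2) and the standard library are available. Lean on these libraries where they do the work, as an engineer would, in place of code of your own. Each camera call takes 0.05 s, during which the arm holds its last target. There are 200 camera calls.

## Working session

There is one attempt and no reset: what is moved stays moved. The work goes in short steps, Python scripts to look and compute and a tool call to move; the robot and the scene stay as the last step left them, time stands still between calls to the robot, and variables do not carry over. Pictures are saved under pics/ and viewed, at most 10 in all, crops included, and the job is handed in when it is done.

Besides the shell and the picture viewer there is one more tool, called in YAML: its name, and indented under it one key for each argument. step_arm: Moves the arm, as the interface text tells. Its arguments: {"type":"object","properties":{"rows":{"type":"array"},"claw":{"type":"number"}},"required":["rows"]}

```bash
mkdir -p pics; cat > h.py <<'E'
import numpy as np, cv2
from workcell import bot
def pts(cam, depth, mask=None):
    p=bot.camera_params(cam); P=np.array(p["pose"])
    v,u=np.mgrid[0:depth.shape[0],0:depth.shape[1]]
    z=depth; X=np.stack([(u-p["cx"])/p["fx"]*z,-(v-p["cy"])/p["fy"]*z,-z],-1)
    return X@P[:3,:3].T+P[:3,3]
def save(n,im): cv2.imwrite(f"pics/{n}.png",cv2.cvtColor(im,cv2.COLOR_RGB2BGR))
E
python3 - <<'E'
from h import *
o=bot.get_obs(); print(o["clock"],o["eef_pos"],o["tool_rot"],o["grip_width"])
ims=[]
for c in("scene","side"):
    im,d=bot.camera(c); ims.append(im); W=pts(c,d)
    print(c,{k:(np.round(v,3).tolist()) for k,v in bot.camera_params(c).items()})
    for t in("case","tray_front","bar","cap_a","heatsink","driver","meter"):
        for r in bot.trace(t,c)[:3]:
            m=r["pixels"]&(d>0); q=W[m]
            if len(q): print(t,round(r["score"],2),np.round(r["uv"]),m.sum(),"med",np.round(np.median(q,0),3),"lo",np.round(np.percentile(q,2,0),3),"hi",np.round(np.percentile(q,98,0),3))
    np.savez(f"{c}.npz",im=im,d=d,W=W)
    save(c,im)
E
```

```text
0.0 [ 4.99535328e-01 -9.60314848e-06  3.03022327e-01] [ 0.70710643  0.7071064  -0.00071445 -0.00073027] 0.08471737936708008
scene {'fx': 410.664, 'fy': 410.664, 'cx': 286.479, 'cy': 214.627, 'pose': [[0.243, -0.703, 0.669, 1.238], [0.97, 0.171, -0.173, -0.183], [0.008, 0.691, 0.723, 0.766], [0.0, 0.0, 0.0, 1.0]]}
case 0.8 [326. 275.] 19874 med [0.796 0.011 0.093] lo [ 0.539 -0.114  0.01 ] hi [0.934 0.157 0.096]
tray_front 0.58 [275. 212.] 2751 med [ 0.565 -0.034  0.046] lo [ 0.532 -0.133  0.011] hi [0.606 0.079 0.09 ]
tray_front 0.33 [208. 274.] 2326 med [ 0.689 -0.212  0.034] lo [ 0.606 -0.272 -0.   ] hi [ 0.752 -0.153  0.041]
bar 0.53 [340. 187.] 302 med [0.522 0.137 0.069] lo [0.431 0.114 0.048] hi [0.599 0.159 0.072]
cap_a 0.66 [212. 221.] 229 med [ 0.546 -0.182  0.04 ] lo [ 0.529 -0.193  0.001] hi [ 0.551 -0.17   0.061]
cap_a 0.65 [315. 214.] 79 med [0.611 0.048 0.074] lo [0.599 0.038 0.06 ] hi [0.62  0.06  0.076]
cap_a 0.37 [276. 228.] 51 med [ 0.638 -0.049  0.074] lo [ 0.629 -0.059  0.069] hi [ 0.646 -0.038  0.076]
heatsink 0.83 [385. 226.] 922 med [0.656 0.214 0.031] lo [0.60
[... 882 characters left out ...]
1104 med [0.503 0.145 0.068] lo [0.425 0.097 0.016] hi [0.591 0.165 0.074]
cap_a 0.81 [272. 231.] 341 med [0.605 0.058 0.055] lo [0.596 0.03  0.014] hi [0.63  0.064 0.076]
cap_a 0.77 [280. 197.] 317 med [ 0.636 -0.039  0.052] lo [ 0.627 -0.101  0.014] hi [ 0.665 -0.033  0.077]
cap_a 0.61 [349. 181.] 271 med [ 0.534 -0.172  0.04 ] lo [ 0.524 -0.191  0.004] hi [ 0.548 -0.167  0.063]
heatsink 0.93 [211. 299.] 1797 med [0.641 0.231 0.032] lo [ 0.605  0.194 -0.   ] hi [0.686 0.252 0.04 ]
driver 0.92 [341. 144.] 416 med [ 0.592 -0.3    0.02 ] lo [ 0.467 -0.326  0.   ] hi [ 0.646 -0.29   0.028]
meter 0.9 [302. 158.] 1601 med [ 0.664 -0.202  0.035] lo [ 0.594 -0.268  0.   ] hi [ 0.744 -0.118  0.089]
```

View pics/scene.png

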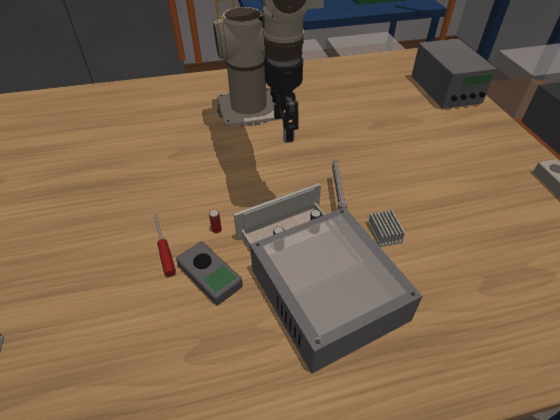

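View pics/side.png

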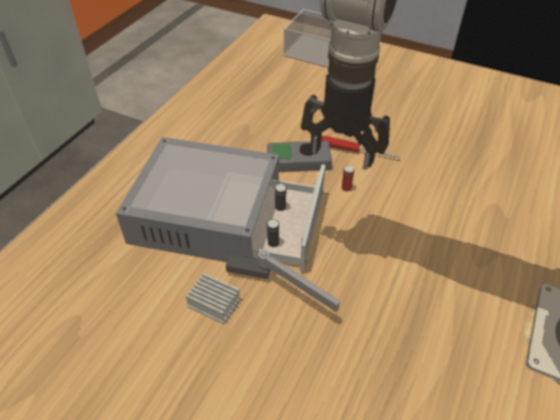

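Scene view: the panel runs (237,220)-(322,195), caps show at (277,232) and (315,215), the red look-alike is at (215,221), and the bar runs from (337,163) to (343,205). The side view agrees: caps at (280,196) and (273,232), bar from (265,255) to (338,303). Next I'll fit the geometry.

```bash
python3 - <<'E'
from h import *
A=[np.load(f"{c}.npz")["W"] for c in("scene","side")]
for n,W in zip(("scene","side"),A):
    q=W.reshape(-1,3)
    # case roof
    m=(q[:,2]>.088)&(q[:,2]<.1)&(q[:,0]>.5)&(q[:,0]<1.05)&(abs(q[:,1])<.25)
    r=q[m][:,:2].astype(np.float32)
    # separate panel / case by mask image
    im=(m.reshape(420,560)).astype(np.uint8)
    k,l,s,c=cv2.connectedComponentsWithStats(im)
    for i in np.argsort(-s[1:,4])[:3]+1:
        if s[i,4]<25: continue
        p=W[l==i][:,:2].astype(np.float32); R=cv2.minAreaRect(p)
        print(n,"comp",s[i,4],c[i].round(),"rect",np.round(cv2.boxPoints(R),3).tolist(),R[2])
    m=(q[:,2]>.064)&(q[:,2]<.076)&(q[:,0]>.38)&(q[:,0]<.615)&(q[:,1]>.095)&(q[:,1]<.2)
    p=q[m]; v=cv2.fitLine(p[:,:2].astype(np.float32),cv2.DIST_HUBER,0,.01,.01).ravel()
    t=(p[:,:2]-v[2:])@v[:2]; print("bar",m.sum(),v.round(3),np.round(v[2:]+v[:2]*np.percentile(t,1),3),np.round(v[2:]+v[:2]*np.percentile(t,99),3))
E
```

```text
scene comp 13453 [333. 277.] rect [[0.6200000047683716, 0.11500000208616257], [0.6779999732971191, -0.11999999731779099], [0.9430000185966492, -0.054999999701976776], [0.8849999904632568, 0.18000000715255737]] 13.74687385559082
scene comp 219 [278. 198.] rect [[0.5239999890327454, 0.08299999684095383], [0.5770000219345093, -0.1379999965429306], [0.5899999737739563, -0.13500000536441803], [0.5370000004768372, 0.0860000029206276]] 13.402871131896973
bar 259 [ 0.977 -0.214  0.525  0.137] [0.428 0.158] [0.599 0.121]
side comp 11086 [200. 187.] rect [[0.6209999918937683, 0.11699999868869781], [0.6790000200271606, -0.12200000137090683], [0.9440000057220459, -0.057999998331069946], [0.8859999775886536, 0.1809999942779541]] 13.575154304504395
side comp 333 [312. 206.] rect [[0.5220000147819519, 0.0860000029206276], [0.5770000219345093, -0.1379999965429306], [0.5870000123977661, -0.13600000739097595], [0.5320000052452087, 0.08900000154972076]] 13.72724723815918
bar 705 [ 0.976 -0.22   0.503  0.145] [0.425 0.163] [0.597 0.124]
```

step_arm:
  rows:
    - [[-10,-3,0],9.6]
    - [[-20,-6,10],19.2]
    - [[-30,-9,30],28.8]
    - [[-41,-10,55],38.4]
    - [[-41,-10,85],48]
    - [[-41,-10,115],57.6]
    - [[-41,-10,145],67.2]
    - [[-41,-10,170],76.4]
    - [[-41,-10,185],76.4]
    - [[-41,-10,185],76.4]
  claw: 1

```text
clock: 2.05
eef_pos: [0.4894, -0.0409, 0.1181]
tool_rot: [0.993, 0.12, -0.001, -0.0]
ft_force: [-0.5, 0.0, 0.5]
grip_width: 0.0002
grasp_force: 0.0
```

```bash
cat > st.py <<'E'
from h import *
o=bot.get_obs(); from scipy.spatial.transform import Rotation as R
M=R.from_quat(o["tool_rot"]).as_matrix()
F=np.array([.650,-.003]); a=np.radians(13.6); X=np.array([np.cos(a),np.sin(a)]);Y=np.array([-X[1],X[0]])
e=np.array(o["eef_pos"]); r=e[:2]-F
print("t",round(o["clock"],2),"eef",e.round(4),"in case",(r@X).round(4),(r@Y).round(4),"toolx in case",round(float(M[:2,0]@X),3),round(float(M[:2,0]@Y),3),"F",np.round(o["ft_force"],2),"w",round(o["grip_width"],3),"j6",round(o["joint_pos"][5],2))
E
python3 st.py
```

```text
t 2.05 eef [ 0.4894 -0.0409  0.1181] in case -0.165 0.0009 toolx in case 1.0 0.002 F [-0.46  0.04  0.54] w 0.0 j6 2.82
```

step_arm:
  rows:
    - [[12,0,0],0]
    - [[26,0,0],0]
    - [[36,0,0],0]
    - [[42,0,0],0]
    - [[46,0,0],0]
    - [[49,0,0],0]
    - [[52,0,0],0]
    - [[55,0,0],0]
    - [[58,0,0],0]
    - [[61,0,0],0]
    - [[65,0,0],0]
    - [[69,0,0],0]

```text
clock: 3.55
eef_pos: [0.5572, -0.0247, 0.1187]
tool_rot: [0.993, 0.118, -0.0, -0.0]
ft_force: [-2.1, -0.1, -1.1]
grip_width: -0.0001
grasp_force: 0.0
```

step_arm:
  rows:
    - [[4,0,0],0]
    - [[8,0,0],0]
    - [[12,0,0],0]
    - [[16,0,0],0]
    - [[20,0,0],0]
    - [[24,0,0],0]
    - [[28,0,0],0]
    - [[32,0,0],0]
    - [[36,0,0],0]
    - [[40,0,0],0]
    - [[43,0,0],0]
    - [[45,0,0],0]

```text
clock: 5.05
eef_pos: [0.6011, -0.0141, 0.1189]
tool_rot: [0.993, 0.118, 0.0, 0.0]
ft_force: [-1.1, -0.5, -0.1]
grip_width: 0.0
grasp_force: 0.0
```

```bash
python3 st.py; python3 - <<'E'
from h import *
im,d=bot.camera("side"); save("s2",im[100:320,130:450].repeat(2,0).repeat(2,1))
W=pts("side",d); np.savez("side2.npz",W=W,d=d)
q=W; F=np.array([.650,-.003]); a=np.radians(13.6); X=np.array([np.cos(a),np.sin(a)]);Y=np.array([-X[1],X[0]])
r=q[...,:2]-F; cx=r@X; cy=r@Y
m=(q[...,2]>.084)&(q[...,2]<.095)&(cx<-.012)&(cx>-.13)&(abs(cy)<.11)&(abs(cy)>.055)
print(m.sum(),np.percentile(cx[m],[2,50,98]) if m.any() else 0)
E
```

```text
t 5.05 eef [ 0.6011 -0.0141  0.1189] in case -0.0502 0.0007 toolx in case 1.0 0.0 F [-1.13 -0.45 -0.13] w 0.0 j6 2.88
118 [-0.03666648 -0.03220095 -0.02573522]
```

View pics/s2.png

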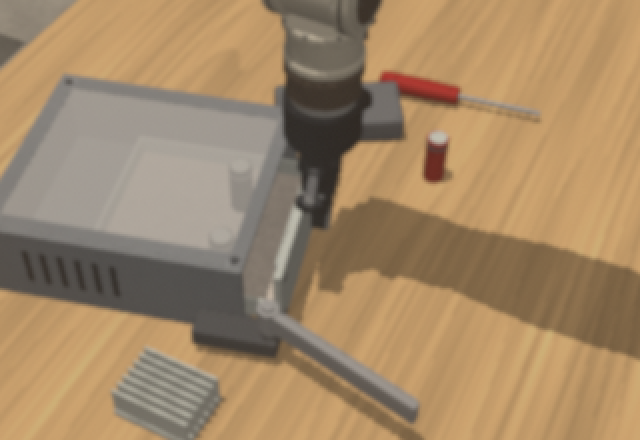

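The caps stand upright under the roof at (240,185) and (220,240). The panel has about 29 mm left to go.

step_arm:
  rows:
    - [[4,0,0],0]
    - [[8,0,0],0]
    - [[12,0,0],0]
    - [[15,0,0],0]
    - [[18,0,0],0]
    - [[20,0,0],0]
    - [[22,0,0],0]
    - [[24,0,0],0]
    - [[25,0,0],0]
    - [[26,0,0],0]
    - [[27,0,0],0]
    - [[28,0,0],0]

```text
clock: 6.6
eef_pos: [0.6281, -0.0076, 0.119]
tool_rot: [0.993, 0.118, 0.0, 0.0]
ft_force: [-1.9, 0.2, 0.4]
grip_width: 0.0001
grasp_force: 0.0
```

step_arm:
  rows:
    - [[0.5,0,0],0]
    - [[1,0,0],0]
    - [[1.5,0,0],0]
    - [[2,0,0],0]

```text
clock: 7.1
eef_pos: [0.6296, -0.0072, 0.1189]
tool_rot: [0.993, 0.118, -0.0, 0.0]
ft_force: [-3.5, 0.0, 2.2]
grip_width: 0.0001
grasp_force: 0.0
```

```bash
python3 st.py
```

```text
t 7.1 eef [ 0.6296 -0.0072  0.1189] in case -0.0208 0.0007 toolx in case 1.0 -0.0 F [-3.47  0.02  2.19] w 0.0 j6 2.89
```

Force is rising slightly, so I'll continue in small increments until it is clearly against the stop.

step_arm:
  rows:
    - [[0.5,0,0],0]
    - [[1,0,0],0]
    - [[1,0,0],0]

```text
clock: 7.48
eef_pos: [0.6298, -0.0072, 0.1186]
tool_rot: [0.993, 0.118, -0.001, 0.0]
ft_force: [-5.8, -1.3, 2.9]
grip_width: 0.0001
grasp_force: 0.0
```

step_arm:
  rows:
    - [[0.5,0,0],0]
    - [[1,0,0],0]
    - [[1,0,0],0]

```text
clock: 7.85
eef_pos: [0.6298, -0.0072, 0.1184]
tool_rot: [0.993, 0.118, -0.002, 0.0]
ft_force: [-9.0, -2.5, 4.5]
grip_width: -0.0002
grasp_force: 0.0
```

step_arm:
  rows:
    - [[-8,0,0],0]
    - [[-35,0,0],0]
    - [[-75,0,-10],0]
    - [[-90,0,-40],-5]
    - [[-98,-20,-66],-12]
    - [[-102,-60,-66],-20]
    - [[-102,-105,-66],-29]
    - [[-102,-150,-66],-38]
    - [[-102,-195,-66],-47]
    - [[-102,-220,-66],-56]
    - [[-102,-229,-66],-64]
    - [[-102,-229,-66],-64]

```text
clock: 9.35
eef_pos: [0.4793, 0.193, 0.1852]
tool_rot: [0.779, 0.627, 0.001, 0.0]
ft_force: [-0.5, 0.0, -0.4]
grip_width: -0.0003
grasp_force: 0.0
```

```bash
python3 st.py; python3 - <<'E'
from h import *
F=np.array([.650,-.003]); a=np.radians(13.6); X=np.array([np.cos(a),np.sin(a)]);Y=np.array([-X[1],X[0]])
for c in("scene","side"):
    im,d=bot.camera(c); W=pts(c,d); save(c+"3",im[120:330,130:450].repeat(2,0).repeat(2,1))
    r=W[...,:2]-F; cx=r@X; cy=r@Y; z=W[...,2]
    m=(z>.084)&(z<.093)&(cx<.03)&(cx>-.13)&(abs(cy)<.11)
    print(c,m.sum(),np.percentile(cx[m],[2,5,50]) if m.any() else 0)
    m=(z>.066)&(z<.076)&(cx<-.04)&(cx>-.22)&(cy>.1)&(cy<.26)
    q=np.c_[cx[m],cy[m]].astype(np.float32)
    if len(q)>20:
        v=cv2.fitLine(q,cv2.DIST_HUBER,0,.01,.01).ravel(); v[:2]*=-np.sign(v[0]); print("bar",len(q),v.round(3),"theta",np.pi/2+np.arctan2(v[1],-v[0]))
E
```

```text
t 9.35 eef [0.4793 0.193  0.1852] in case -0.1199 0.2306 toolx in case 0.438 0.899 F [-0.47  0.05 -0.35] w -0.0 j6 2.17
scene 469 [-0.00667557 -0.00586438  0.01072484]
bar 190 [-0.898  0.44  -0.107  0.175] theta 2.0260167
side 457 [-0.00724775 -0.00699107 -0.00091438]
bar 345 [-0.899  0.438 -0.131  0.19 ] theta 2.0246735
```

View pics/scene3.png

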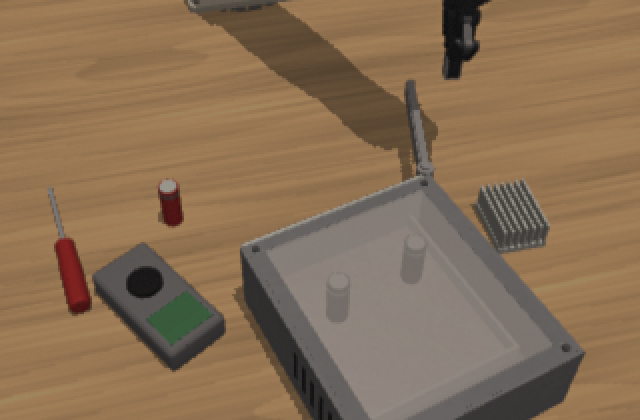

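The tray is shut, both caps are upright at (338,295) and (413,258), and the gripper is on the outer side of the bar. I'll get the sweep numbers and descend.

step_arm:
  rows:
    - [[0,0,20],0]
    - [[0,0,45],0]
    - [[0,0,63],0]
    - [[-8,0,63],0]
    - [[-15,0,63],0]
    - [[-20,0,63],0]
    - [[-24,0,63],0]
    - [[-26,0,63],0]

```text
clock: 10.45
eef_pos: [0.4736, 0.1665, 0.1224]
tool_rot: [0.779, 0.626, 0.001, 0.0]
ft_force: [-0.3, 0.4, 0.0]
grip_width: 0.0003
grasp_force: 0.3
```

```bash
python3 st.py; python3 -c "
import numpy as np
r,s=122,18
for D in range(5,61,5):
  t=np.radians(D);print([[round(-r*np.sin(t)+s*(np.cos(t)-1)),round(-(r*(np.cos(t)-1)+s*np.sin(t))),0],-D],end=', ')"
```

```text
t 10.45 eef [0.4736 0.1665 0.1224] in case -0.1316 0.2062 toolx in case 0.439 0.899 F [-0.3   0.43  0.03] w 0.0 j6 2.13
[[-11, -1, 0], -5], [[-21, -1, 0], -10], [[-32, -1, 0], -15], [[-43, 1, 0], -20], [[-53, 4, 0], -25], [[-63, 7, 0], -30], [[-73, 12, 0], -35], [[-83, 17, 0], -40], [[-92, 23, 0], -45], [[-100, 30, 0], -50], [[-108, 37, 0], -55], [[-115, 45, 0], -60],
```

step_arm:
  rows:
    - [[-11,-1,0],-5]
    - [[-21,-1,0],-10]
    - [[-32,-1,0],-15]
    - [[-43,1,0],-20]
    - [[-53,4,0],-25]
    - [[-63,7,0],-30]
    - [[-73,12,0],-35]
    - [[-83,17,0],-40]
    - [[-92,23,0],-45]
    - [[-100,30,0],-50]
    - [[-108,37,0],-55]
    - [[-115,45,0],-60]

```text
clock: 11.95
eef_pos: [0.4927, 0.0445, 0.1221]
tool_rot: [0.36, 0.933, 0.0, -0.0]
ft_force: [-0.0, -0.0, 0.7]
grip_width: -0.0001
grasp_force: 0.3
```

```bash
cat > bar.py <<'E'
from h import *
import sys
F=np.array([.650,-.003]); a=np.radians(13.6); X=np.array([np.cos(a),np.sin(a)]);Y=np.array([-X[1],X[0]])
o=bot.get_obs(); r=(np.array(o["eef_pos"])[:2]-F); p=np.array([r@X+.030,r@Y-.137]); print("pusher rel pivot",p.round(4))
for c in("scene","side"):
    im,d=bot.camera(c); W=pts(c,d); save(c+sys.argv[1],im[120:330,130:450].repeat(2,0).repeat(2,1))
    r=W[...,:2]-F; cx=r@X+.030; cy=r@Y-.137; z=W[...,2]; R=np.hypot(cx,cy)
    m=(z>.066)&(z<.0745)&(cx<.013)&(R>.015)&(R<.18)&(cy<.1)
    q=np.c_[cx[m],cy[m]].astype(np.float32)
    if len(q)>20:
        v=cv2.fitLine(q,cv2.DIST_HUBER,0,.01,.01).ravel(); v[:2]*=np.sign(v[:2]@v[2:]); th=np.arctan2(-v[0],-v[1]); n=np.array([-np.cos(th),np.sin(th)])
        print(c,len(q),"theta",th.round(3),"line off at pivot",(v[2:]@n).round(4),"pusher r",-p@np.array([np.sin(th),np.cos(th)]),"s",p@n)
E
python3 st.py; python3 bar.py 4
```

```text
t 11.95 eef [0.4927 0.0445 0.1221] in case -0.1417 0.0832 toolx in case -0.562 0.827 F [-0.04 -0.03  0.7 ] w -0.0 j6 0.83
pusher rel pivot [-0.1117 -0.0538]
scene 279 theta 0.975 line off at pivot -0.0017 pusher r 0.122634261177092 s 0.018107775568117268
side 303 theta 1.039 line off at pivot -0.0011 pusher r 0.12353384065443306 s 0.010317118853873035
```

View pics/side4.png

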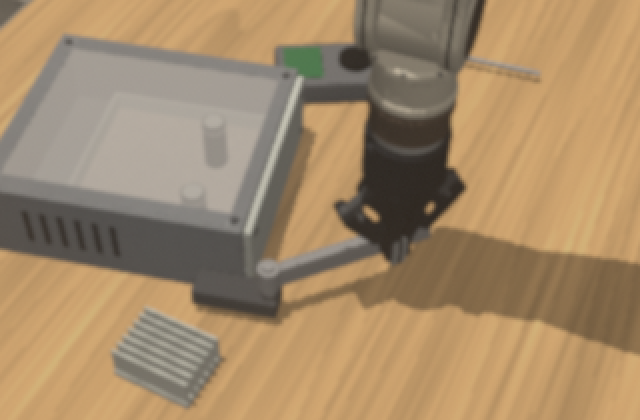

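Side view: the bar is in contact at (390,245), the tray is shut and the caps are upright. Continuing the sweep.

step_arm:
  rows:
    - [[-11,-1,0],-5]
    - [[-21,-1,0],-10]
    - [[-32,-1,0],-15]
    - [[-43,1,0],-20]
    - [[-53,4,0],-25]
    - [[-63,7,0],-30]
    - [[-73,12,0],-35]
    - [[-81,15,0],-39]
    - [[-87,19,0],-42]
    - [[-92,23,0],-45]
    - [[-97,27,0],-48]
    - [[-100,30,0],-50]

```text
clock: 13.55
eef_pos: [0.5865, -0.0005, 0.1217]
tool_rot: [-0.066, 0.998, -0.0, -0.0]
ft_force: [-0.4, -0.0, 0.7]
grip_width: 0.0001
grasp_force: 0.3
```

```bash
python3 st.py; python3 bar.py 5
```

```text
t 13.55 eef [ 5.865e-01 -5.000e-04  1.217e-01] in case -0.0611 0.0174 toolx in case -0.995 0.104 F [-0.4  -0.02  0.7 ] w 0.0 j6 -0.13
pusher rel pivot [-0.0311 -0.1196]
scene 317 theta 0.125 line off at pivot -0.0022 pusher r 0.12255405152100753 s 0.015985794569409923
side 292 theta 0.18 line off at pivot -0.0033 pusher r 0.12324943115608158 s 0.009198901588990761
```

step_arm:
  rows:
    - [[-2,0,0],-1]
    - [[-4,0,0],-2]
    - [[-6,0,0],-3]
    - [[-8,0,0],-4]
    - [[-9,0,0],-5]
    - [[-10,-1,0],-6]
    - [[-11,-1,0],-6]
    - [[-12,-1,0],-6]

```text
clock: 14.65
eef_pos: [0.5987, -0.0001, 0.1219]
tool_rot: [-0.118, 0.993, 0.0, -0.0]
ft_force: [0.0, 0.1, -0.3]
grip_width: -0.0001
grasp_force: 0.2
```

step_arm:
  rows:
    - [[-0.5,0,0],0]
    - [[-1,0,0],0]
    - [[-1,0,0],0]

```text
clock: 15.02
eef_pos: [0.5997, 0.0001, 0.1219]
tool_rot: [-0.118, 0.993, -0.0, 0.0]
ft_force: [-0.0, 0.5, -0.6]
grip_width: 0.0004
grasp_force: 0.1
```

step_arm:
  rows:
    - [[-0.5,0,0],0]
    - [[-1,0,0],0]
    - [[-1,0,0],0]

```text
clock: 15.4
eef_pos: [0.6007, 0.0003, 0.1219]
tool_rot: [-0.118, 0.993, -0.0, 0.0]
ft_force: [-0.2, 0.0, 0.1]
grip_width: -0.0002
grasp_force: 0.1
```

```bash
python3 st.py; python3 bar.py 6
```

```text
t 15.4 eef [6.007e-01 3.000e-04 1.219e-01] in case -0.0471 0.0148 toolx in case -1.0 0.0 F [-0.2   0.02  0.07] w -0.0 j6 -0.24
pusher rel pivot [-0.0171 -0.1222]
scene 294 theta 0.019 line off at pivot -0.003 pusher r 0.1225181090110097 s 0.014783199869977087
side 285 theta 0.032 line off at pivot -0.0018 pusher r 0.12269929759237364 s 0.013195123538843022
```

step_arm:
  rows:
    - [[-0.5,0,0],0]
    - [[-1,0,0],0]
    - [[-1,0,0],0]

```text
clock: 15.88
eef_pos: [0.6015, 0.0005, 0.1219]
tool_rot: [-0.118, 0.993, -0.0, -0.0]
ft_force: [-0.5, -1.1, 1.1]
grip_width: 0.0
grasp_force: 0.7
```

step_arm:
  rows:
    - [[-0.5,0,0],0]
    - [[-1,0,0],0]
    - [[-1,0,0],0]

```text
clock: 16.25
eef_pos: [0.6016, 0.0005, 0.1219]
tool_rot: [-0.118, 0.993, -0.0, -0.001]
ft_force: [-5.3, -1.4, 3.6]
grip_width: 0.0003
grasp_force: 2.6
```

step_arm:
  rows:
    - [[-0.5,0,0],0]
    - [[-1,0,0],0]
    - [[-1,0,0],0]

```text
clock: 16.62
eef_pos: [0.6017, 0.0005, 0.1219]
tool_rot: [-0.118, 0.993, -0.0, -0.002]
ft_force: [-7.1, -1.3, 5.6]
grip_width: 0.0001
grasp_force: 3.8
```

The TCP has stopped advancing and the force is rising, so the bar is at its stop. Retreating and checking.

step_arm:
  rows:
    - [[2,0,0],0]
    - [[10,0,0],0]
    - [[30,0,0],0]
    - [[60,0,-10],0]
    - [[80,0,-50],0]
    - [[100,0,-100],0]
    - [[120,0,-140],0]
    - [[120,0,-140],0]

```text
clock: 17.62
eef_pos: [0.488, -0.0274, 0.2659]
tool_rot: [-0.118, 0.993, -0.001, 0.004]
ft_force: [0.2, 0.2, -1.0]
grip_width: -0.0004
grasp_force: 0.0
```

```bash
python3 st.py; python3 bar.py 7
```

```text
t 17.62 eef [ 0.488  -0.0274  0.2659] in case -0.1632 0.0144 toolx in case -1.0 0.0 F [ 0.2   0.24 -1.03] w -0.0 j6 -0.29
pusher rel pivot [-0.1332 -0.1226]
scene 258 theta -0.005 line off at pivot -0.0014 pusher r 0.12197801627194481 s 0.13371949937443348
side 366 theta -0.002 line off at pivot -0.0002 pusher r 0.12226829410295732 s 0.13345413278266963
```

View pics/side7.png

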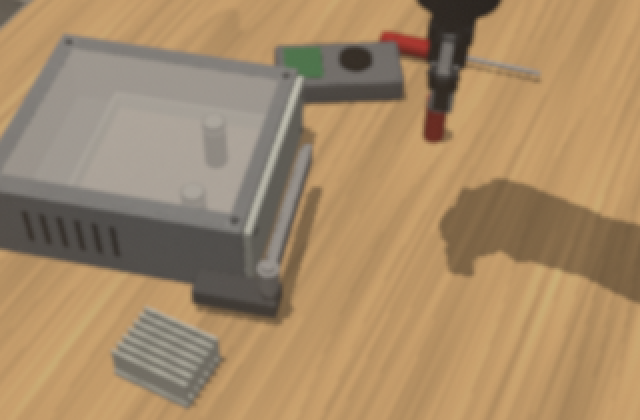

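The bar lies straight across the closed tray, from (268,270) to (308,150). The caps are upright and the other items look untouched.

```bash
python3 -c "
from workcell import bot
print(bot.job_done())"
```

```text
the job is handed in; nothing more can be done
None
```

The job is handed in: the tray is fully shut with both capacitors upright, the bar lies straight across its front (measured within 0.01 rad of straight), and nothing else was touched.

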